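# Assemble the coffee filter on its trivet

### The arm

A 6-joint arm with a two-finger parallel gripper is mounted at the origin on the work surface. World frame = base frame: x ahead of the robot, y to its left, z up, the work surface at z = 0. Lengths are in m, angles in rad, forces in N, time in s.
With the tool pointing down it reaches from about 0.375 to 0.9 m from the base axis. Payload 3.1 kg.
Tool frame: the origin (TCP) lies midway between the tips of the shut fingers; the grasp point (between the pads) lies 19 mm behind it; x points along the fingers, z is the direction in which the jaws open and shut, and the axes are right-handed (so a half turn about x gives the same grasp; the last joint's range is limited). The gripper opens to 85 mm and grips with 20 to 120 N. Pads are 22 mm wide; open, the fingers measure 114 mm over their backs; the gripper's body (76 mm by 85 mm) begins 54 mm behind the grasp point. The pads swing forward as they close: fully open they stand 13 mm farther back than shut.
Start: joints at [-1.46, 0.527, 1.433, -0, 1.181, -0.178], TCP at [0.178, -0.599, 0.231] pointing down, gripper open.
Joint ranges: [-3.08, 3.08], [-0.75, 2.2], [0.22, 2.44], [-1.43, 4.57], [0, 2.65], [-2.85, 2.85]. Speed limits (rad/s): [2.79, 2.79, 3.14, 3.14, 3.14, 3.14].

### API

Orientations are given as a unit quaternion [x, y, z, w].
In Python, from station import status, snapshot, camera_params, ticket gives the robot as it stands.
- The arm moves only by the tool arm_command, never from a script. Its argument "series" is a list that holds one entry, the list of rows, each a list of 4 numbers: the shift along the tool's x, y, z in mm, then the turn about the tool's x in rad. A call has 1 to 10 rows; each row shifts and turns the commanded pose from where the row before left it, along the tool's axes as they then stand; what a row does not reach is not made up. A row lasts 1/10 s, in which the tool goes at most 50 mm and 8.59 degrees, less where a joint would pass 70% of its speed; a pose out of reach is approached as far as the arm can. A call is refused whole if a number of a shift passes 50 or a number of a turn 0.15, either way. A call with a gripper value outside its range is refused whole. "jaw" is the opening in per cent of the stroke, from 0 (shut) to 100 (fully open), set as the call begins (left out, the last holds). The fingers move at their own pace and stop on an object; "force" is the grip in N (left out, the last holds). Time passes only in rows, so rows that do not move let the fingers close. It gives the time, the measured TCP pose, the force and the opening at its end, in the units of the state.
- status.sense(): the state, without advancing time (a new reading comes with each control period).
- snapshot(name): name is "scene" or "top" or "wrist"; returns the picture (400x640x3 uint8, red, green, blue); there is no depth.
- camera_params(name): a dict with "fovy" (degrees; the focal length in pixels is half the picture's height over the tangent of half this angle, whatever the lens; pixels are square), "cx", "cy" (the principal point, pixels), "extrinsics" (4x4, takes a point from camera to world coordinates); the wrist camera has in their place "mount" (4x4, takes a point from camera to tool coordinates, whose origin is the TCP and whose axes are the tool frame's). Camera axes: x right, y down, z forward; pixel columns grow to the right and rows downward; lengths in m; the calibration is good to about 2 mm. A picture is of the moment at which its call begins: read the wrist's pose just before it. camera_params takes no time and is no camera call.
- ticket.sign_off(): hands the job in, once; it reports no verdict.
The state is a dict: "t": time; "q": joint angles; "qd": joint speeds; "tau": joint torques, N m; "tcp_pos": TCP position; "tool_rot": TCP orientation; "force": force on the tool from outside, world axes, zero at the start; "ft_torque": the same for the moment, N m; "finger_gap": opening from 0.0 (shut) to 1.0 (fully open).
Only numpy, scipy, OpenCV 4.12 (cv2) and the standard library are available. Lean on these libraries where they do the work, as an engineer would, in place of code of your own. Each camera call takes 0.05 s, during which the arm holds its last target. There are 200 camera calls.

### The job

Put the steel coffee filter together on the round wooden trivet, from the bottom up, one piece at a time: first stand the lower pot in the middle of the trivet, then seat the upper pot (the one with holes in its floor) squarely on top of it, then set the plunger upright inside the upper pot with its disc flat on the floor, and last put the lid on, fully down. Leave the davara, tumbler, spatula and tawa where they are.

Things in the scene. Friction and masses are not known exactly. Their poses are not given: they have to be found in the camera images.
- trivet: round flat wooden trivet, 110 mm across, 10 mm thick, fixed to the counter; origin at the centre of its underside on the counter, z up
- lower_pot: the filter's lower pot: open straight-sided steel cylinder with a plain floor, flat-bottomed, 68 mm outside diameter, 60 mm tall, wall 3 mm (mouth 62 mm across), about 0.13 kg; round, stands upright; origin at the centre of its underside, z up
- upper_pot: filter's upper pot: open steel cylinder, rings of small dark holes in its floor, 57 mm tall. Foot 56 mm wide, 12 mm high (fits the lower pot's mouth, 3 mm play); above it 68 mm outside; the flat shoulder 12 mm up rests on the lower rim. Inside 62 mm wide, floor at 16 mm, rim at 57 mm. 0.12 kg. Origin: centre of the foot's underside, z up; seated it is 48 mm above the lower pot's
- plunger: filter's plunger: steel disc with small dark holes, 54 mm wide, 4 mm thick, on it a slim upright stem (8 mm) ending in a steel grip 14 mm wide, 43 to 65 mm above the origin. Stands on its disc, 0.06 kg. Origin: centre of the disc's underside, z up; seated it is 16 mm above the upper pot's and the grip stands 24 mm out of the pot
- lid: filter's domed hollow steel lid. Skirt 80 mm wide (75 inside), 10 mm high; dome top 60 mm wide at 40 mm up; thin neck; black knob 22 mm wide, 48 to 68 mm up. A ledge 8 mm up inside rests on the upper pot's rim, skirt outside it (3.5 mm play), clear of the plunger. 0.09 kg, stands on its skirt. Origin: centre of the skirt's lower edge, z up; seated it is 49 mm above the upper pot's
- davara: bystander: wide shallow steel saucer-bowl (davara), 96 mm across its flared lip, 36 mm tall, plain floor; origin at the centre of its underside; loose
- tumbler: bystander: tall narrow steel tumbler, 66 mm across its lip, 80 mm tall, at the left of the work; origin at the centre of its underside; loose
- spatula: bystander: wooden dosa spatula lying flat at the right of the work, 295 mm long along its x, 65 mm wide at the blade, 12 mm high; origin on its underside near the middle of its length; loose
- tawa: bystander: flat aluminium tawa, 250 mm across, with a handle to the right (its -y), resting on the right burner 82 mm above the counter; origin at the centre of its underside; loose
Mind the look-alikes: they are no part of the job. Leave any yellow look-alike of the upper_pot alone. Leave any pink look-alike of the plunger alone.

How it is judged:
By the outcome, as a careful person would: the job done as asked, in the order asked, and still so for the second after the job is handed in, with the robot touching nothing.
It also fails if it takes over 122 s, if anything falls off the work surface, if the arm or the gripper's body presses on something with over 40 N, if the wrist force passes 120 N, or if a joint passes its speed limit or range.

## Working session

There is one attempt and no reset: what is moved stays moved. The work goes in short steps, Python scripts to look and compute and a tool call to move; the robot and the scene stay as the last step left them, time stands still between calls to the robot, and variables do not carry over. Pictures are saved under pics/ and viewed, about 12 in all and at most 16, crops included, and the job is handed in when it is done.

Besides the shell and the picture viewer there is one more tool, called by a JSON object that holds its "name" and its "arguments", one argument or row to a line. arm_command: Moves the arm, as the interface text tells. Its arguments: {"type":"object","properties":{"series":{"type":"array"},"jaw":{"type":"number"},"force":{"type":"number"}},"required":["series"]}

```bash
ls; mkdir -p pics
python3 - <<'E'
from station import status,snapshot,camera_params
import cv2,json
s=status.sense();print(s)
for n in("scene","top"):
    cv2.imwrite(f"pics/{n}0.png",snapshot(n)[:,:,::-1]);print(n,camera_params(n))
print(camera_params("wrist"))
E
```

```text
pics
{'t': 0.0, 'q': array([-1.46047183e+00,  5.28437029e-01,  1.43390312e+00, -3.18433769e-05,
        1.18138103e+00, -1.78519840e-01]), 'qd': array([ 1.35792441e-03, -6.59431354e-05,  6.80356004e-04,  6.29981018e-04,
       -2.45700176e-03, -6.77410273e-04]), 'tau': array([-1.92228428e-03, -4.42356026e+01, -1.78023040e+01, -1.97425484e-04,
        8.55529506e-03,  3.10487209e-07]), 'tcp_pos': array([ 0.17795615, -0.59838776,  0.23035125]), 'tool_rot': array([ 0.42337348,  0.56727847, -0.42228776,  0.56623589]), 'force': array([-0.29901899, -0.72295821,  0.10872346]), 'ft_torque': array([ 0.02516269, -0.02162842, -0.08138548]), 'finger_gap': 0.9975260016961259}
scene {'fovy': 43.77406020368002, 'cx': 310.1246862057695, 'cy': 202.74497289580344, 'extrinsics': array([[-0.20542565,  0.81338157, -0.54425244,  1.45810552],
       [ 0.9786631 ,  0.16826248, -0.11792489,  0.08480577],
       [-0.00434067, -0.55686457, -0.83059196,  1.4115936 ],
       [ 0.        ,  0.        ,  0.        ,  1.        ]])}
top {'fovy': 51.85507512081578, 'cx': 321.25034038656554, 'cy': 199.96085027264962, 'extrinsics': array([[ 0.02233955, -0.98971039,  0.14133045,  0.4078967 ],
       [-0.9995971 , -0.02458764, -0.01418021, -0.09689604],
       [ 0.01750928, -0.14095673, -0.98986091,  1.30023852],
       [ 0.        ,  0.        ,  0.        ,  1.        ]])}
{'fovy': 58.42081222837808, 'cx': 321.9252598778977, 'cy': 200.93257228433055, 'mount': array([[-3.17754405e-04, -2.84580747e-01,  9.58652021e-01,
        -1.42935881e-01],
       [-1.15314034e-03, -9.58651328e-01, -2.84580923e-01,
         7.20197963e-02],
       [ 9.99999285e-01, -1.19588716e-03, -2.35458582e-05,
         9.00004344e-04],
       [ 0.00000000e+00,  0.00000000e+00,  0.00000000e+00,
         1.00000000e+00]])}
```

View pics/scene0.png

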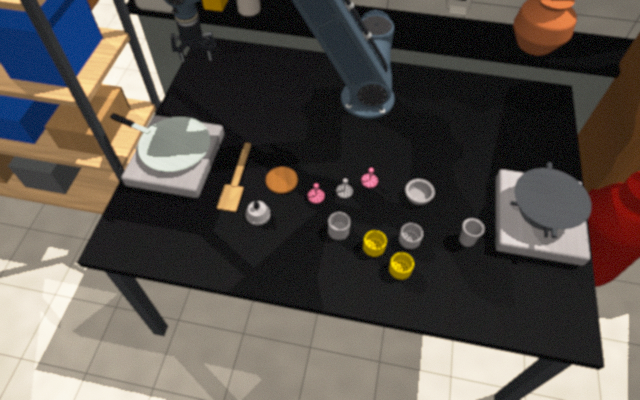

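View pics/top0.png

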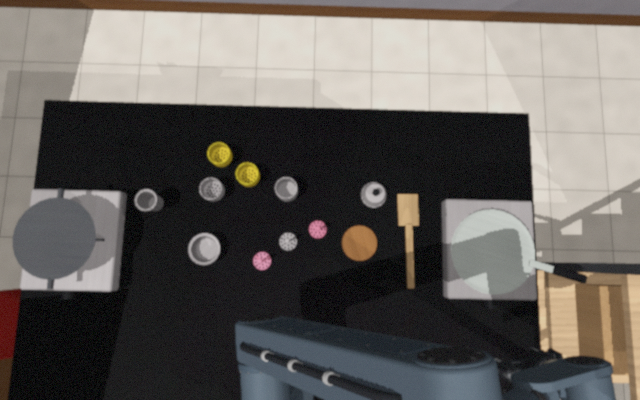

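The steel cylinders in the top view are at (211,189), (286,189) and the tumbler at (148,200). Two yellow and two pink pieces are look-alikes. I'll enlarge to tell upper from lower.

Run:
```python
import cv2
im=cv2.imread("pics/top0.png")
a=cv2.resize(im[135:275,180:390],None,fx=3.8,fy=3.8,interpolation=cv2.INTER_CUBIC)
a=cv2.convertScaleAbs(a,alpha=1.3,beta=10)
cv2.imwrite("pics/c1.png",a)
```

```text
(no output)
```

View pics/c1.png

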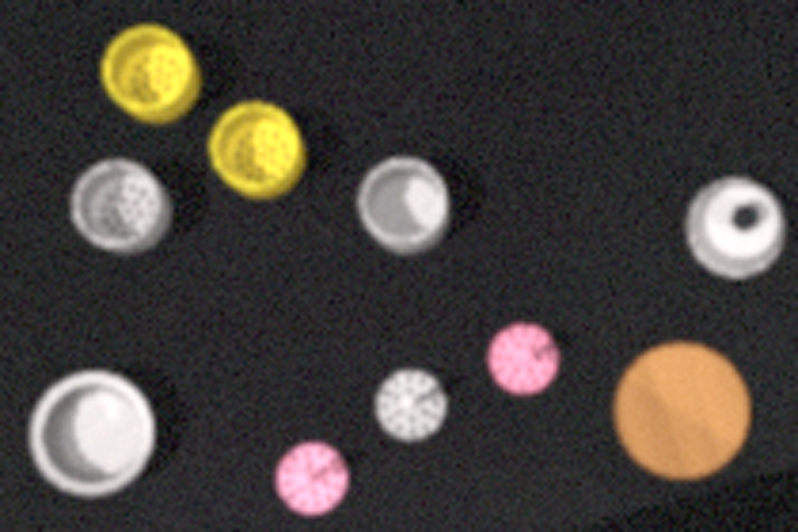

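Crop: the steel (117,203) shows holes in its floor, so it is the upper pot. The steel (402,203) has a plain floor, so it is the lower pot. The steel plunger is at (411,405), the trivet at (682,410), and the lid skirt at (735,228) with its knob at (745,216). I'll leave the yellow and pink pieces alone.

```bash
cat > h.py <<'E'
import numpy as np,cv2
from scipy.spatial.transform import Rotation as R
from station import status,snapshot,camera_params
def ext(n,s=None):
    p=camera_params(n)
    if n!="wrist": return p,p["extrinsics"]
    s=s or status.sense();T=np.eye(4);T[:3,:3]=R.from_quat(s["tool_rot"]).as_matrix();T[:3,3]=s["tcp_pos"]
    return p,T@p["mount"]
def ray(n,u,v,z,s=None):
    p,E=ext(n,s);f=200/np.tan(np.radians(p["fovy"]/2))
    d=E[:3,:3]@[(u-p["cx"])/f,(v-p["cy"])/f,1];o=E[:3,3]
    return (o+d*(z-o[2])/d[2])[:2]
def proj(n,P,s=None):
    p,E=ext(n,s);f=200/np.tan(np.radians(p["fovy"]/2));P=np.atleast_2d(P)
    c=(P-E[:3,3])@E[:3,:3];return c[:,:2]/c[:,2:]*f+[p["cx"],p["cy"]]
def delta(target,s=None):
    "tool-frame shift (mm) to world TCP target"
    s=s or status.sense()
    return np.round(1000*R.from_quat(s["tool_rot"]).inv().apply(np.array(target)-s["tcp_pos"]),1)
def circ(im,n,xy,z,r,c,s):
    P=[[xy[0]+r*np.cos(a),xy[1]+r*np.sin(a),z] for a in np.linspace(0,6.283,120)]
    cv2.polylines(im,[np.int32(np.round(proj(n,P,s)*16))],True,c,1,cv2.LINE_AA,4)
E
python3 - <<'E'
from h import *
s=status.sense();print(R.from_quat(s["tool_rot"]).as_matrix().round(3))
for k,(u,v,z) in dict(lower=(402,203,.06),upper=(117,203,.057),plunger=(411,405,.004),trivet=(682,410,.01),lid=(735,228,.005),knob=(745,216,.068),y2=(255,147,.057)).items():
    w=ray("top",180+(u+.5)/3.8-.5,135+(v+.5)/3.8-.5,z);print(k,w.round(4),np.hypot(*w).round(3),np.arctan2(w[1],w[0]).round(3))
E
```

```text
[[-0.     0.959  0.285]
 [ 0.002  0.285 -0.959]
 [-1.     0.    -0.002]]
lower [ 0.619  -0.0045] 0.619 -0.007
upper [0.6137 0.2242] 0.653 0.35
plunger [ 0.4598 -0.0135] 0.46 -0.029
trivet [ 0.4606 -0.2368] 0.518 -0.475
lid [ 0.6141 -0.2805] 0.675 -0.428
knob [ 0.614  -0.2795] 0.675 -0.427
y2 [0.6624 0.116 ] 0.672 0.173
```

Run:
```python
from h import *
print(delta([.619,-.0045,.2]))
```

```text
[  31.5  591.9 -443.7]
```

{"name": "arm_command", "arguments": {
  "series": [
    [[2, 33, -25, 0], [2, 33, -25, 0], [2, 33, -25, 0], [2, 33, -25, 0], [2, 33, -25, 0], [2, 33, -25, 0], [2, 33, -25, 0], [2, 33, -25, 0], [2, 33, -25, 0], [2, 33, -25, 0]]
  ],
  "jaw": 100,
  "force": 40
}}

```text
t: 1.1
tcp_pos: [0.4238, -0.2639, 0.211]
tool_rot: [0.423, 0.567, -0.423, 0.567]
force: [1.4, -0.1, -0.5]
finger_gap: 0.997
```

{"name": "arm_command", "arguments": {
  "series": [
    [[2, 33, -25, 0], [2, 33, -25, 0], [2, 33, -25, 0], [2, 33, -25, 0], [2, 33, -25, 0], [2, 33, -25, 0], [0, 33, -22, 0], [0, 31, -22, 0], [0, 0, 0, 0], [0, 0, 0, 0]]
  ]
}}

```text
t: 2.1
tcp_pos: [0.6186, -0.0041, 0.1986]
tool_rot: [0.422, 0.568, -0.423, 0.567]
force: [-0.1, -0.5, -0.1]
finger_gap: 1.002
```

```bash
cat > look.py <<'E'
import sys
from h import *
out,x,y,z,r=sys.argv[1],*map(float,sys.argv[2:6])
s=status.sense();im=snapshot("wrist")[:,:,::-1].copy();cv2.imwrite(f"pics/{out}_raw.png",im)
circ(im,"wrist",(x,y),z,r,(0,0,255),s)
print(s["t"],s["tcp_pos"].round(4),s["force"].round(1),s["finger_gap"],proj("wrist",[x,y,z],s)); print("delta",delta([x,y,.2]))
np.savez(f"pics/{out}.npz",**s)
cv2.imwrite(f"pics/{out}.png",im)
E
python3 look.py w1 .619 -.0045 .06 .034
```

```text
2.1 [ 0.6186 -0.0041  0.1986] [-0.1 -0.5 -0.1] 1.002256366577417 [[321.46545969 186.73897048]]
delta [-1.4  0.9 -0.2]
```

View pics/w1.png

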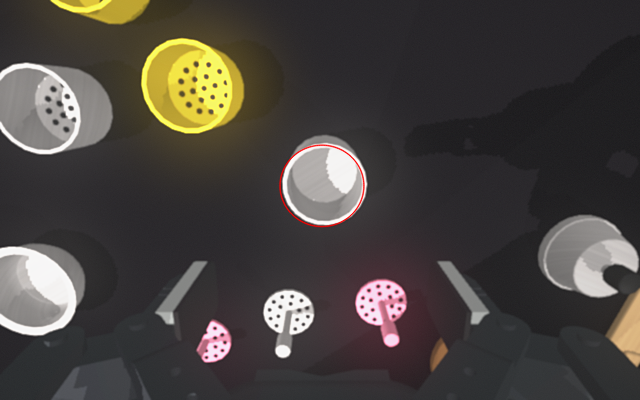

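The steel plain-floored pot's rim centre is at about (324.5,184.5), within 3 px of the prediction. The upper pot with holes is at the left (38,108).

Run:
```python
from h import *
s=status.sense()
w=ray("wrist",324.5,184.5,.06,s);print(w)
print("up",ray("wrist",38,108,.057,s),"pl disc",ray("wrist",288.5,311.5,.004,s),"grip top",ray("wrist",284,351,.065,s))
print(delta([*w,.018]))
```

```text
[ 0.62095381 -0.00716535]
up [0.61564079 0.22151696] pl disc [ 0.46063706 -0.01468923] grip top [ 0.46002307 -0.016218  ]
[180.6   2.4   3. ]
```

{"name": "arm_command", "arguments": {
  "series": [
    [[30, 1, 2, 0], [30, 0, 0, 0], [30, 0, 0, 0], [30, 0, 0, 0], [25, 0, 0, 0], [20, 0, 0, 0], [10, 0, 0, 0], [5, 0, 0, 0], [0, 0, 0, 0], [0, 0, 0, 0]]
  ]
}}

```text
t: 3.15
tcp_pos: [0.6212, -0.0069, 0.0203]
tool_rot: [0.423, 0.566, -0.423, 0.567]
force: [-0.2, 0.6, 0.5]
finger_gap: 1.001
```

{"name": "arm_command", "arguments": {
  "series": [
    [[0, 0, 0, 0], [0, 0, 0, 0], [0, 0, 0, 0], [0, 0, 0, 0], [0, 0, 0, 0], [0, 0, 0, 0]]
  ],
  "jaw": 0
}}

```text
t: 3.75
tcp_pos: [0.6214, -0.0065, 0.021]
tool_rot: [0.423, 0.566, -0.422, 0.567]
force: [-1.3, -0.3, 6.0]
finger_gap: 0.797
```

{"name": "arm_command", "arguments": {
  "series": [
    [[-10, 0, 0, 0], [-20, 0, 0, 0], [-25, 0, 0, 0], [-20, 0, 0, 0], [0, 0, 0, 0], [0, 0, 0, 0]]
  ]
}}

```text
t: 4.35
tcp_pos: [0.6206, -0.0064, 0.0947]
tool_rot: [0.423, 0.567, -0.423, 0.567]
force: [-0.6, -0.7, -1.6]
finger_gap: 0.798
```

```bash
python3 look.py w2 .619 -.0045 .1365 .034
```

```text
4.35 [ 0.6206 -0.0064  0.0947] [-0.6 -0.7 -1.6] 0.7976407135273909 [[312.44345327 326.07423843]]
delta [-106.2   -0.4   -2.1]
```

View pics/w2.png

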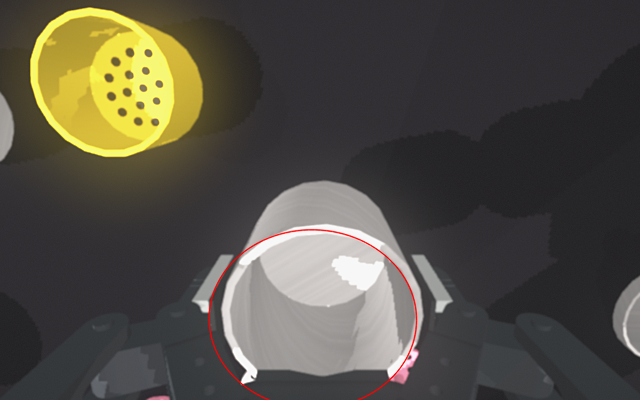

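Pot held and centred in the jaws: rim centre near column 322, top of the rim at row 227. Next I'll hover short of the trivet to measure it with the wrist camera.

Run:
```python
from h import *
print(delta([.37,-.265,.2]))
```

```text
[-106.  -313.3  176.7]
```

{"name": "arm_command", "arguments": {
  "series": [
    [[-20, 0, 0, 0], [-25, -25, 15, 0], [-20, -35, 20, 0], [-20, -35, 20, 0], [-10, -35, 20, 0], [-10, -35, 20, 0], [0, -35, 20, 0], [0, -35, 20, 0], [0, -35, 20, 0], [0, -25, 12, 0]]
  ]
}}

```text
t: 5.4
tcp_pos: [0.3833, -0.2516, 0.1982]
tool_rot: [0.423, 0.567, -0.423, 0.566]
force: [0.5, -0.1, -1.6]
finger_gap: 0.797
```

{"name": "arm_command", "arguments": {
  "series": [
    [[0, -18, 10, 0], [0, 0, 0, 0], [0, 0, 0, 0]]
  ]
}}

```text
t: 5.7
tcp_pos: [0.3705, -0.2649, 0.1985]
tool_rot: [0.424, 0.567, -0.423, 0.566]
force: [-0.5, -0.5, -1.4]
finger_gap: 0.795
```

```bash
python3 look.py w3 .462 -.239 .01 .055
```

```text
5.7 [ 0.3705 -0.2649  0.1985] [-0.5 -0.5 -1.4] 0.7952522975167007 [[322.47194498  67.0172999 ]]
delta [-1.4 94.6  1.4]
```

View pics/w3.png

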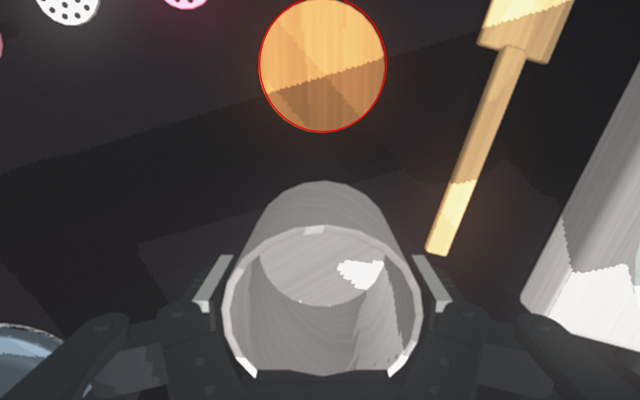

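The red predicted circle coincides with the trivet rim (centre (322,67)). Placing the pot.

{"name": "arm_command", "arguments": {
  "series": [
    [[0, 25, 1, 0], [0, 35, 0, 0], [10, 34, 0, 0], [30, 0, 0, 0], [35, 0, 0, 0], [35, 0, 0, 0], [30, 0, 0, 0], [15, 0, 0, 0], [5, 0, 0, 0], [0, 0, 0, 0]]
  ]
}}

```text
t: 6.75
tcp_pos: [0.4616, -0.2384, 0.0385]
tool_rot: [0.422, 0.568, -0.422, 0.566]
force: [-0.2, -0.1, -0.8]
finger_gap: 0.797
```

{"name": "arm_command", "arguments": {
  "series": [
    [[4, 0, 0, 0], [2, 0, 0, 0], [0, 0, 0, 0], [0, 0, 0, 0]]
  ]
}}

```text
t: 7.15
tcp_pos: [0.4616, -0.2397, 0.0339]
tool_rot: [0.423, 0.566, -0.423, 0.567]
force: [0.7, 0.8, -0.5]
finger_gap: 0.794
```

{"name": "arm_command", "arguments": {
  "series": [
    [[2, 0, 0, 0], [0, 0, 0, 0], [0, 0, 0, 0]]
  ]
}}

```text
t: 7.45
tcp_pos: [0.4613, -0.2395, 0.0313]
tool_rot: [0.423, 0.567, -0.423, 0.567]
force: [-1.3, 0.6, -0.7]
finger_gap: 0.795
```

{"name": "arm_command", "arguments": {
  "series": [
    [[0.5, 0, 0, 0], [0, 0, 0, 0], [0, 0, 0, 0]]
  ]
}}

```text
t: 7.75
tcp_pos: [0.4613, -0.2396, 0.031]
tool_rot: [0.423, 0.567, -0.423, 0.567]
force: [-0.3, -0.7, 0.5]
finger_gap: 0.796
```

{"name": "arm_command", "arguments": {
  "series": [
    [[1, 0, 0, 0], [0, 0, 0, 0], [0, 0, 0, 0]]
  ]
}}

```text
t: 8.05
tcp_pos: [0.4613, -0.2396, 0.0309]
tool_rot: [0.423, 0.567, -0.423, 0.567]
force: [-2.9, 0.2, 9.7]
finger_gap: 0.792
```

{"name": "arm_command", "arguments": {
  "series": [
    [[0, 0, 0, 0], [0, 0, 0, 0], [0, 0, 0, 0], [0, 0, 0, 0], [0, 0, 0, 0]]
  ],
  "jaw": 100
}}

```text
t: 8.55
tcp_pos: [0.4613, -0.2395, 0.0296]
tool_rot: [0.423, 0.567, -0.423, 0.567]
force: [-0.8, -0.3, 0.2]
finger_gap: 1.0
```

{"name": "arm_command", "arguments": {
  "series": [
    [[-10, 0, 0, 0], [-25, 0, 0, 0], [-35, 0, 0, 0], [-40, 0, 0, 0], [-35, 0, 0, 0], [-25, 0, 0, 0], [0, 0, 0, 0], [0, 0, 0, 0]]
  ]
}}

```text
t: 9.35
tcp_pos: [0.4613, -0.2394, 0.2006]
tool_rot: [0.423, 0.566, -0.423, 0.567]
force: [-0.5, -0.0, -0.9]
finger_gap: 0.997
```

```bash
python3 look.py w4 .462 -.239 .07 .034
python3 - <<'E'
from h import *
print(delta([.6155,.2217,.2]))
E
```

```text
9.35 [ 0.4613 -0.2394  0.2006] [-0.5 -0.  -0.9] 0.9970234914275233 [[320.31159178 188.95022877]]
delta [-0.4  1.2  0.4]
[-2.000e-01  2.795e+02 -3.976e+02]
```

View pics/w4.png

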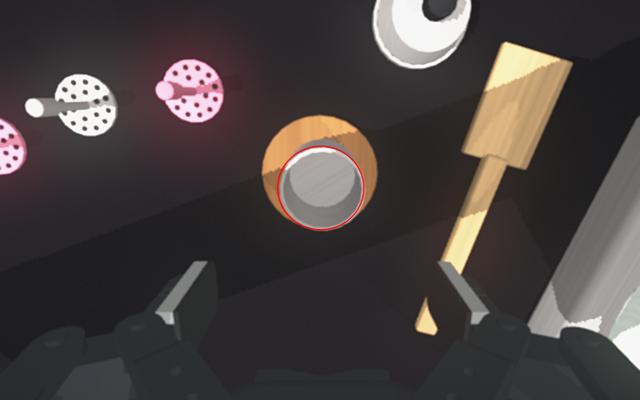

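Lower pot stands centred on the trivet: its rim matches the predicted circle at (321,188) within 1 mm. Going to the upper pot.

{"name": "arm_command", "arguments": {
  "series": [
    [[0, 15, -20, 0], [0, 25, -35, 0], [0, 25, -35, 0], [0, 25, -36, 0], [0, 25, -36, 0], [0, 25, -36, 0], [0, 25, -36, 0], [0, 25, -36, 0], [0, 25, -36, 0], [0, 25, -35, 0]]
  ]
}}

```text
t: 10.4
tcp_pos: [0.5933, 0.1575, 0.1976]
tool_rot: [0.422, 0.568, -0.424, 0.566]
force: [0.4, -0.2, 0.6]
finger_gap: 0.999
```

{"name": "arm_command", "arguments": {
  "series": [
    [[0, 24, -34, 0], [0, 15, -22, 0], [0, 0, 0, 0], [0, 0, 0, 0]]
  ]
}}

```text
t: 10.8
tcp_pos: [0.6143, 0.2205, 0.1976]
tool_rot: [0.421, 0.568, -0.424, 0.566]
force: [-0.2, -0.2, 0.6]
finger_gap: 0.998
```

```bash
python3 look.py w5 .6155 .2217 .057 .034
```

```text
10.8 [0.6143 0.2205 0.1976] [-0.2 -0.2  0.6] 0.9980864072619827 [[319.83877191 184.20935792]]
delta [-2.   1.5 -1.6]
```

View pics/w5.png

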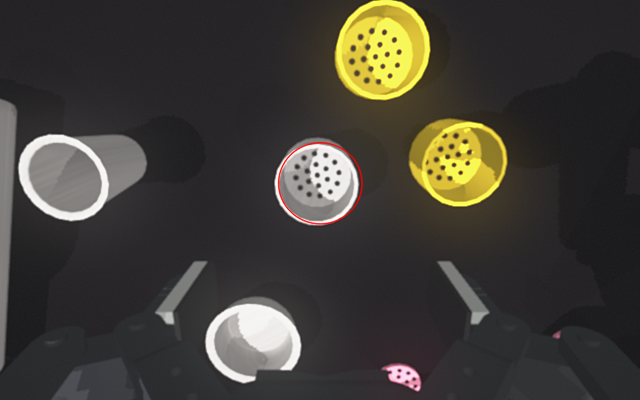

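The upper pot (steel, perforated floor) has its rim centred at about (317.5,183), roughly 2 mm left of the prediction.

{"name": "arm_command", "arguments": {
  "series": [
    [[20, 2, -3, 0], [30, 0, 0, 0], [30, 0, 0, 0], [30, 0, 0, 0], [25, 0, 0, 0], [20, 0, 0, 0], [15, 0, 0, 0], [8, 0, 0, 0], [0, 0, 0, 0], [0, 0, 0, 0]]
  ]
}}

```text
t: 11.85
tcp_pos: [0.6174, 0.2237, 0.0225]
tool_rot: [0.423, 0.566, -0.423, 0.567]
force: [0.1, 0.6, -0.6]
finger_gap: 1.002
```

{"name": "arm_command", "arguments": {
  "series": [
    [[0, 0, 0, 0], [0, 0, 0, 0], [0, 0, 0, 0], [0, 0, 0, 0], [0, 0, 0, 0], [0, 0, 0, 0]]
  ],
  "jaw": 0
}}

```text
t: 12.45
tcp_pos: [0.618, 0.2243, 0.0237]
tool_rot: [0.424, 0.566, -0.422, 0.568]
force: [-1.1, 0.7, 5.6]
finger_gap: 0.796
```

{"name": "arm_command", "arguments": {
  "series": [
    [[-10, 0, 0, 0], [-25, 0, 0, 0], [-35, 0, 0, 0], [-40, 0, 0, 0], [-40, 0, 0, 0], [-28, 0, 0, 0], [0, 0, 0, 0], [0, 0, 0, 0]]
  ]
}}

```text
t: 13.25
tcp_pos: [0.6164, 0.2239, 0.2003]
tool_rot: [0.423, 0.567, -0.423, 0.567]
force: [-0.3, 0.3, -1.5]
finger_gap: 0.79
```

```bash
python3 look.py w6 .6155 .2217 .057 .034
python3 - <<'E'
from h import *
print(delta([.4625,-.239,.2]))
s=status.sense(); M=R.from_quat(s["tool_rot"]); 
im=cv2.imread("pics/w6_raw.png")
# held rim circle in tool frame for offsets
for oy,c in((0,(0,0,255)),(1,(0,255,0))):
    P=[s["tcp_pos"]+M.apply([-.039,.001*oy+.034*np.cos(a),.034*np.sin(a)]) for a in np.linspace(0,6.283,90)]
    cv2.polylines(im,[np.int32(proj("wrist",P,s)*16)],True,c,1,cv2.LINE_AA,4)
cv2.imwrite("pics/w6.png",cv2.resize(im[150:,150:490],None,fx=2,fy=2))
E
```

```text
13.25 [0.6164 0.2239 0.2003] [-0.3  0.3 -1.5] 0.7896578086973729 [[323.08126824 187.74177985]]
delta [-1.2 -0.7  2. ]
[  -0.6 -278.6  400. ]
```

View pics/w6.png

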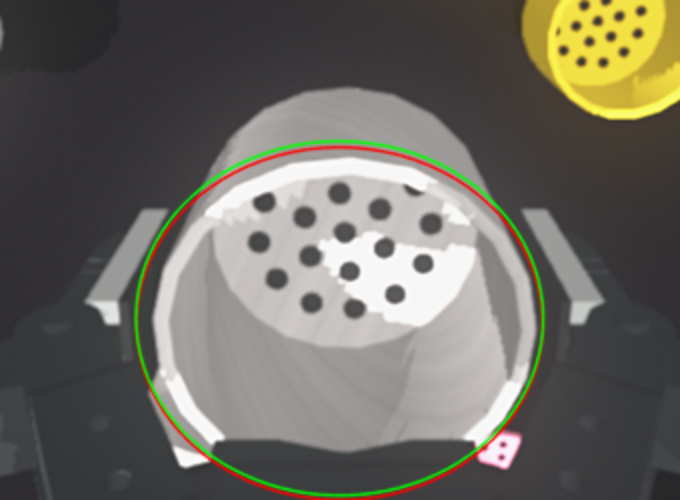

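Run:
```python
from h import *
from scipy.optimize import least_squares
s=dict(np.load("pics/w6.npz"));M=R.from_quat(s["tool_rot"])
def ext3(p,r=.034):
    P=[s["tcp_pos"]+M.apply([p[0],p[1]+r*np.cos(a),p[2]+r*np.sin(a)]) for a in np.linspace(0,6.283,180)]
    q=(proj("wrist",P,s)-150)*2
    return np.array([q[:,0].min(),q[:,0].max(),q[:,1].min()])
for m in([155,536,158],[154,537,157]):
    o=least_squares(lambda p:ext3(p)-m,[-.035,0,0],x_scale=.001);print(o.x.round(4),o.cost)
```

```text
[-0.0321 -0.0046  0.0011] 8.077935669463161e-27
[-0.0327 -0.0042  0.0011] 4.6852026882886333e-26
```

Run:
```python
from h import *
from scipy.optimize import least_squares
def ext3(p,s,r=.034):
    M=R.from_quat(s["tool_rot"])
    P=[s["tcp_pos"]+M.apply([p[0],p[1]+r*np.cos(a),p[2]+r*np.sin(a)]) for a in np.linspace(0,6.283,180)]
    q=proj("wrist",P,s)
    return np.array([q[:,0].min(),q[:,0].max(),q[:,1].min()])
s=dict(np.load("pics/w2.npz"))
for m in([222,422,225],[221,422,226]):
    print(least_squares(lambda p:ext3(p,s)-m,[-.035,0,0],x_scale=.001).x.round(4))
s6=dict(np.load("pics/w6.npz"))
for x in(-.0345,-.0325):print(least_squares(lambda p:ext3([x,*p],s6)[[0,1,2]]-[227.5,418,229],[0,0],x_scale=.001).x.round(4))
s5=dict(np.load("pics/w5.npz"));print("w5 est",ray("wrist",317.5,183,.057,s5))
a=cv2.imread("pics/w2_raw.png")[150:,150:490];b=cv2.imread("pics/w6_raw.png")[150:,150:490]
cv2.imwrite("pics/cmp.png",cv2.resize(np.hstack([a,b]),(800,294)))
```

```text
[-0.0374 -0.0012  0.0009]
[-0.0381 -0.0013  0.0007]
[-0.0038  0.0011]
[-0.0044  0.0011]
w5 est [0.61593082 0.22381384]
```

{"name": "arm_command", "arguments": {
  "series": [
    [[0, -15, 20, 0], [0, -25, 36, 0], [0, -25, 36, 0], [0, -25, 36, 0], [0, -25, 36, 0], [0, -25, 36, 0], [0, -25, 36, 0], [0, -25, 36, 0], [0, -25, 36, 0], [0, -25, 36, 0]]
  ]
}}

```text
t: 14.3
tcp_pos: [0.4826, -0.1749, 0.1978]
tool_rot: [0.423, 0.568, -0.423, 0.565]
force: [0.8, 0.6, -1.2]
finger_gap: 0.796
```

{"name": "arm_command", "arguments": {
  "series": [
    [[0, -22, 34, 0], [0, -15, 22, 0], [30, 0, 0, 0], [30, 0, 0, 0], [20, 0, 0, 0], [0, 0, 0, 0], [0, 0, 0, 0]]
  ]
}}

```text
t: 15.0
tcp_pos: [0.4644, -0.2377, 0.1186]
tool_rot: [0.423, 0.568, -0.423, 0.565]
force: [0.1, -0.2, -1.2]
finger_gap: 0.792
```

```bash
python3 look.py w7 .4625 -.239 .07 .034
python3 - <<'E'
from h import *
print(delta([.4643,-.2386,.105]),status.sense()["tool_rot"].round(4))
s=dict(np.load("pics/w7.npz"));im=cv2.imread("pics/w7.png");cv2.imwrite("pics/w7.png",cv2.resize(im[120:,150:490],None,fx=2,fy=2))
E
```

```text
15.0 [ 0.4644 -0.2377  0.1186] [ 0.1 -0.2 -1.2] 0.7921455048905145 [[321.8729292  229.78157225]]
delta [-80.4  -2.8  -0.1]
[14.6 -0.9  0.1] [ 0.4228  0.5671 -0.4228  0.5665]
```

View pics/w7.png

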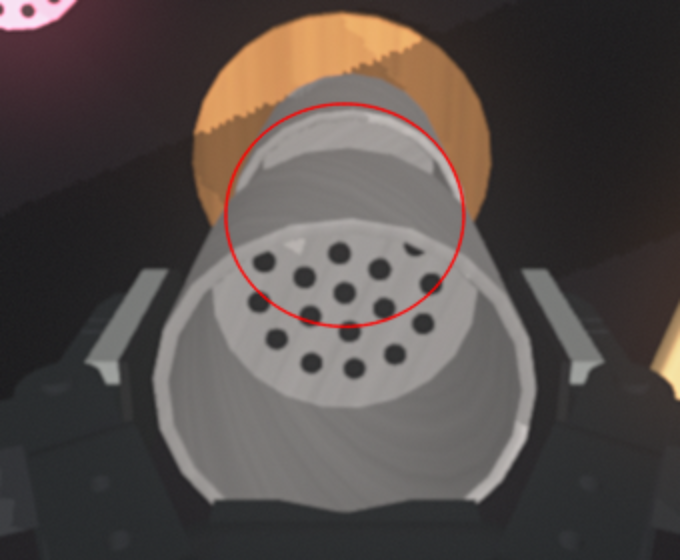

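The upper pot is held above the lower one: rim top at crop (340,109), just below the circle, consistent with the known camera bias. Lowering.

{"name": "arm_command", "arguments": {
  "series": [
    [[10, -0.5, 0, 0], [10, 0, 0, 0], [6, 0, 0, 0], [0, 0, 0, 0], [0, 0, 0, 0]]
  ]
}}

```text
t: 15.55
tcp_pos: [0.4647, -0.2384, 0.0937]
tool_rot: [0.423, 0.567, -0.423, 0.567]
force: [0.2, -0.3, -1.6]
finger_gap: 0.791
```

{"name": "arm_command", "arguments": {
  "series": [
    [[3, 0, 0, 0], [2, 0, 0, 0], [0, 0, 0, 0], [0, 0, 0, 0]]
  ]
}}

```text
t: 15.95
tcp_pos: [0.4647, -0.2385, 0.0888]
tool_rot: [0.423, 0.567, -0.423, 0.567]
force: [-0.3, 0.4, -0.9]
finger_gap: 0.793
```

{"name": "arm_command", "arguments": {
  "series": [
    [[2, 0, 0, 0], [1, 0, 0, 0], [0, 0, 0, 0], [0, 0, 0, 0]]
  ]
}}

```text
t: 16.35
tcp_pos: [0.4647, -0.2385, 0.0858]
tool_rot: [0.423, 0.567, -0.423, 0.567]
force: [0.3, 0.1, -0.5]
finger_gap: 0.79
```

{"name": "arm_command", "arguments": {
  "series": [
    [[2, 0, 0, 0], [1, 0, 0, 0], [0, 0, 0, 0], [0, 0, 0, 0]]
  ]
}}

```text
t: 16.75
tcp_pos: [0.4647, -0.2385, 0.0828]
tool_rot: [0.423, 0.567, -0.423, 0.567]
force: [0.5, 0.5, -0.5]
finger_gap: 0.792
```

{"name": "arm_command", "arguments": {
  "series": [
    [[1.5, 0, 0, 0], [0, 0, 0, 0], [0, 0, 0, 0]]
  ]
}}

```text
t: 17.05
tcp_pos: [0.4648, -0.2386, 0.0817]
tool_rot: [0.423, 0.567, -0.423, 0.567]
force: [-0.5, 0.6, 2.8]
finger_gap: 0.796
```

{"name": "arm_command", "arguments": {
  "series": [
    [[1, 0, 0, 0], [0, 0, 0, 0], [0, 0, 0, 0]]
  ]
}}

```text
t: 17.35
tcp_pos: [0.4648, -0.2386, 0.0816]
tool_rot: [0.423, 0.566, -0.423, 0.567]
force: [-2.3, 2.2, 10.9]
finger_gap: 0.793
```

{"name": "arm_command", "arguments": {
  "series": [
    [[0, 0, 0, 0], [0, 0, 0, 0], [0, 0, 0, 0], [0, 0, 0, 0], [0, 0, 0, 0]]
  ],
  "jaw": 100
}}

```text
t: 17.85
tcp_pos: [0.4647, -0.2384, 0.0801]
tool_rot: [0.423, 0.567, -0.423, 0.567]
force: [-0.3, -0.7, -0.2]
finger_gap: 1.002
```

{"name": "arm_command", "arguments": {
  "series": [
    [[-10, 0, 0, 0], [-25, 0, 0, 0], [-35, 0, 0, 0], [-40, 0, 0, 0], [-35, 0, 0, 0], [-20, 0, 0, 0], [0, 0, 0, 0], [0, 0, 0, 0]]
  ]
}}

```text
t: 18.65
tcp_pos: [0.4645, -0.2383, 0.2457]
tool_rot: [0.423, 0.566, -0.423, 0.567]
force: [-0.1, 0.2, -0.9]
finger_gap: 0.998
```

Run:
```python
from h import *
s=status.sense();im=snapshot("wrist")[:,:,::-1].copy();cv2.imwrite("pics/w8_raw.png",im);np.savez("pics/w8.npz",**s)
circ(im,"wrist",(.4625,-.239),.115,.034,(0,0,255),s)
a=cv2.resize(im[80:360,200:480],(560,560));
print(s["tcp_pos"],delta([.4605,-.0155,.2],s));cv2.imwrite("pics/w8.png",a)
```

```text
[ 0.46449749 -0.23829871  0.2457423 ] [  45.6   59.6 -214.7]
```

View pics/w8.png

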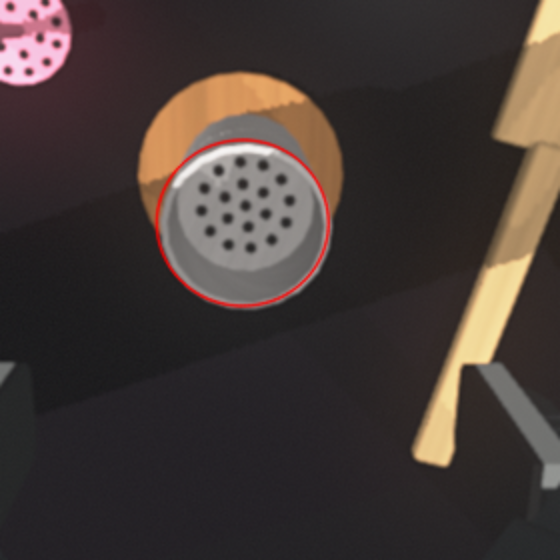

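Upper pot seated squarely: rim at the expected height, centre within 1 mm (crop (244,225)). Now the steel plunger.

{"name": "arm_command", "arguments": {
  "series": [
    [[0, 5, -20, 0], [5, 10, -35, 0], [10, 10, -36, 0], [10, 10, -36, 0], [10, 10, -36, 0], [10, 9, -32, 0], [0, 5, -20, 0], [0, 0, 0, 0], [0, 0, 0, 0]]
  ],
  "jaw": 60
}}

```text
t: 19.6
tcp_pos: [0.4595, -0.0155, 0.1994]
tool_rot: [0.422, 0.568, -0.423, 0.566]
force: [-0.8, -0.0, 0.7]
finger_gap: 0.596
```

```bash
python3 look.py w9 .4605 -.0155 .065 .007;  python3 - <<'E'
from h import *
s=dict(np.load("pics/w9.npz"));im=cv2.imread("pics/w9.png");circ(im,"wrist",(.4605,-.0155),.004,.027,(0,255,0),s)
print(proj("wrist",[[.4605,-.0155,.065],[.4605,-.0155,.004]],s));cv2.imwrite("pics/w9.png",cv2.resize(im[80:300,200:440],None,fx=2.5,fy=2.5))
E
```

```text
19.6 [ 0.4595 -0.0155  0.1994] [-0.8 -0.   0.7] 0.5964132265226667 [[321.32213355 187.16795628]]
delta [-0.3  0.7 -0.4]
[[321.32213355 187.16795628]
 [321.45073674 171.35603763]]
```

View pics/w9.png

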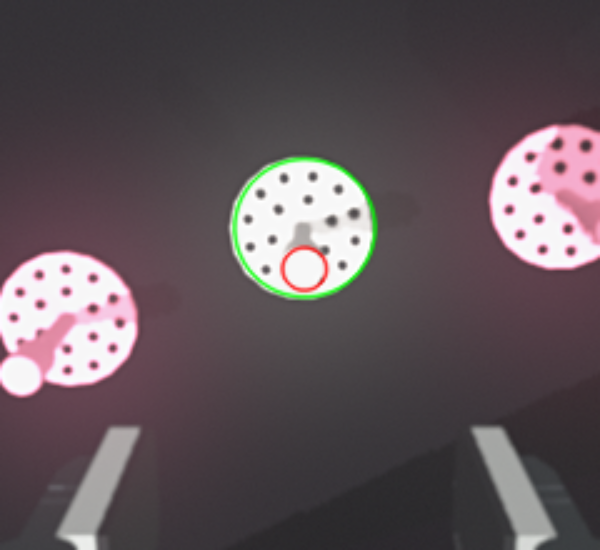

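The predicted circles match the steel plunger (disc centre crop (303,228), grip (304,269)). The pink ones are well clear.

{"name": "arm_command", "arguments": {
  "series": [
    [[20, 1, -0.5, 0], [30, 0, 0, 0], [30, 0, 0, 0], [30, 0, 0, 0], [25, 0, 0, 0], [15, 0, 0, 0], [9, 0, 0, 0], [0, 0, 0, 0], [0, 0, 0, 0]]
  ]
}}

```text
t: 20.55
tcp_pos: [0.4613, -0.0155, 0.0416]
tool_rot: [0.423, 0.566, -0.423, 0.567]
force: [-0.5, 0.3, 0.3]
finger_gap: 0.599
```

{"name": "arm_command", "arguments": {
  "series": [
    [[0, 0, 0, 0], [0, 0, 0, 0], [0, 0, 0, 0], [0, 0, 0, 0], [0, 0, 0, 0], [0, 0, 0, 0], [0, 0, 0, 0]]
  ],
  "jaw": 0,
  "force": 30
}}

```text
t: 21.25
tcp_pos: [0.4611, -0.0148, 0.0416]
tool_rot: [0.423, 0.567, -0.423, 0.567]
force: [-0.6, -0.2, 4.8]
finger_gap: 0.147
```

Run:
```python
from h import *
s=status.sense();print(s["tcp_pos"],s["finger_gap"],s["tool_rot"])
```

```text
[ 0.46105276 -0.01478558  0.04164737] 0.1465493115833027 [ 0.42295698  0.56654266 -0.4227204   0.56696055]
```

{"name": "arm_command", "arguments": {
  "series": [
    [[-10, 0, 0, 0], [-25, 0, 0, 0], [-35, 0, 0, 0], [-40, 0, 0, 0], [-30, 0, 0, 0], [-20, 0, 0, 0], [0, 0, 0, 0], [0, 0, 0, 0]]
  ]
}}

```text
t: 22.05
tcp_pos: [0.4604, -0.0148, 0.2013]
tool_rot: [0.423, 0.567, -0.423, 0.567]
force: [-0.5, 0.2, -0.7]
finger_gap: 0.147
```

{"name": "arm_command", "arguments": {
  "series": [
    [[0, -5, 16, 0], [0, -9, 30, 0], [0, -10, 35, 0], [0, -10, 35, 0], [0, -10, 35, 0], [0, -10, 35, 0], [0, -6, 20, 0], [0, -2.5, 10, 0], [0, 0, 0, 0], [0, 0, 0, 0]]
  ]
}}

```text
t: 23.05
tcp_pos: [0.4617, -0.2383, 0.2003]
tool_rot: [0.423, 0.568, -0.423, 0.566]
force: [0.1, 0.2, -0.4]
finger_gap: 0.155
```

Run:
```python
from h import *
s=status.sense();im=snapshot("wrist")[:,:,::-1].copy();M=R.from_quat(s["tool_rot"])
circ(im,"wrist",(.4621,-.2399),.115,.034,(0,0,255),s)
P=[s["tcp_pos"]+M.apply([.0376,-.0006+.027*np.cos(a),.027*np.sin(a)]) for a in np.linspace(0,6.283,90)]
cv2.polylines(im,[np.int32(proj("wrist",P,s)*16)],True,(0,255,0),1,cv2.LINE_AA,4)
print(s["tcp_pos"],s["finger_gap"],s["force"],delta([.4626,-.2397,.2],s));cv2.imwrite("pics/w10.png",cv2.resize(im[120:370,180:460],None,fx=2.2,fy=2.2))
```

```text
[ 0.46166348 -0.23825912  0.20028456] 0.15475569295110445 [ 0.1352942   0.19314917 -0.42648551] [0.3 0.5 1.6]
```

View pics/w10.png

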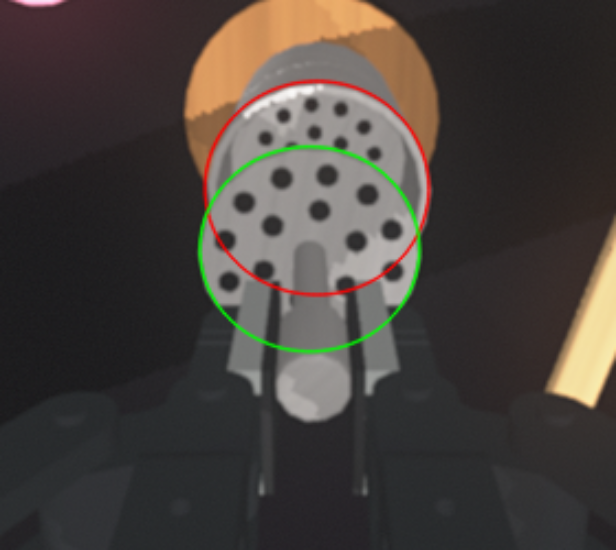

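The held plunger's disc matches the green circle at (309,250), upright. It needs about 1 mm right, then down.

{"name": "arm_command", "arguments": {
  "series": [
    [[10, 0.5, 1, 0], [20, 0, 0, 0], [20, 0, 0, 0], [10, 0, 0, 0], [8, 0, 0, 0], [6, 0, 0, 0], [4, 0, 0, 0], [0, 0, 0, 0], [0, 0, 0, 0]]
  ]
}}

```text
t: 24.0
tcp_pos: [0.4635, -0.2408, 0.1237]
tool_rot: [0.423, 0.566, -0.423, 0.567]
force: [0.2, 1.2, 0.1]
finger_gap: 0.149
```

{"name": "arm_command", "arguments": {
  "series": [
    [[3, 0, 0, 0], [0, 0, 0, 0], [0, 0, 0, 0]]
  ]
}}

```text
t: 24.3
tcp_pos: [0.4632, -0.2406, 0.1204]
tool_rot: [0.423, 0.567, -0.423, 0.567]
force: [-0.5, -0.4, -0.9]
finger_gap: 0.151
```

{"name": "arm_command", "arguments": {
  "series": [
    [[1.5, 0, 0, 0], [0, 0, 0, 0], [0, 0, 0, 0]]
  ]
}}

```text
t: 24.6
tcp_pos: [0.4632, -0.2405, 0.1188]
tool_rot: [0.423, 0.567, -0.423, 0.567]
force: [-0.5, -0.2, -1.2]
finger_gap: 0.154
```

{"name": "arm_command", "arguments": {
  "series": [
    [[1, 0, 0, 0], [0, 0, 0, 0], [0, 0, 0, 0]]
  ]
}}

```text
t: 24.9
tcp_pos: [0.4632, -0.2405, 0.1178]
tool_rot: [0.423, 0.567, -0.423, 0.567]
force: [0.2, -0.3, -2.2]
finger_gap: 0.148
```

{"name": "arm_command", "arguments": {
  "series": [
    [[1, 0, 0, 0], [0, 0, 0, 0], [0, 0, 0, 0]]
  ]
}}

```text
t: 25.2
tcp_pos: [0.4632, -0.2405, 0.1168]
tool_rot: [0.423, 0.567, -0.423, 0.567]
force: [-0.1, -0.0, -0.4]
finger_gap: 0.149
```

{"name": "arm_command", "arguments": {
  "series": [
    [[1, 0, 0, 0], [0, 0, 0, 0], [0, 0, 0, 0]]
  ]
}}

```text
t: 25.5
tcp_pos: [0.4633, -0.2405, 0.1158]
tool_rot: [0.423, 0.567, -0.423, 0.567]
force: [0.8, 0.1, -1.0]
finger_gap: 0.15
```

{"name": "arm_command", "arguments": {
  "series": [
    [[0.5, 0, 0, 0], [0, 0, 0, 0], [0, 0, 0, 0]]
  ]
}}

```text
t: 25.8
tcp_pos: [0.4633, -0.2405, 0.1156]
tool_rot: [0.423, 0.567, -0.423, 0.567]
force: [0.1, 1.1, 4.1]
finger_gap: 0.151
```

{"name": "arm_command", "arguments": {
  "series": [
    [[0, 0, 0, 0], [0, 0, 0, 0], [0, 0, 0, 0], [0, 0, 0, 0]]
  ],
  "jaw": 35
}}

```text
t: 26.2
tcp_pos: [0.4631, -0.2405, 0.1151]
tool_rot: [0.423, 0.567, -0.423, 0.567]
force: [-0.6, -0.3, -0.4]
finger_gap: 0.346
```

{"name": "arm_command", "arguments": {
  "series": [
    [[-5, 0, 0, 0], [-20, 0, 0, 0], [-35, 0, 0, 0], [-35, 0, 0, 0], [-15, 0, 0, 0], [0, 0, 0, 0], [0, 0, 0, 0]]
  ]
}}

```text
t: 26.9
tcp_pos: [0.4629, -0.2403, 0.2252]
tool_rot: [0.423, 0.567, -0.423, 0.567]
force: [-0.0, 1.0, -1.1]
finger_gap: 0.354
```

Run:
```python
from h import *
s=status.sense();im=snapshot("wrist")[:,:,::-1].copy();np.savez("pics/w11.npz",**s);cv2.imwrite("pics/w11_raw.png",im)
circ(im,"wrist",(.4621,-.2399),.115,.034,(0,0,255),s);circ(im,"wrist",(.4621,-.2399),.139,.007,(0,255,0),s)
x=(.6155,-.2815);circ(im,"wrist",x,.068,.011,(255,0,0),s);circ(im,"wrist",x,.0,.04,(255,0,0),s)
print(s["tcp_pos"],delta([*x,.24],s));cv2.imwrite("pics/w11.png",im)
```

```text
[ 0.46289081 -0.24027343  0.22520038] [-14.8 134.5  83. ]
```

View pics/w11.png

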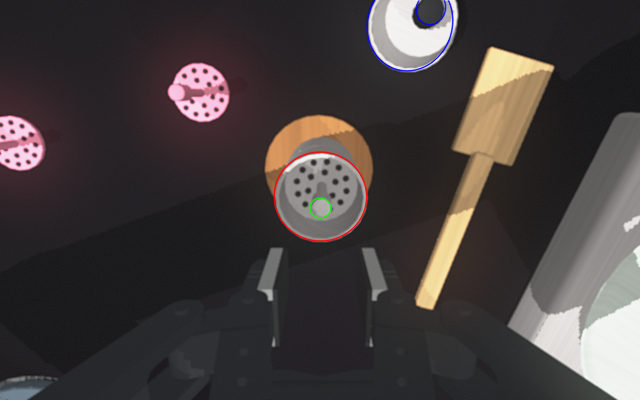

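Plunger sits centred and at seated height: the green circle falls on the grip at (320,208). The lid is about 1–2 px right of the blue prediction. Going over the lid.

{"name": "arm_command", "arguments": {
  "series": [
    [[-4, 20, 12, 0], [0, 30, 18, 0], [0, 35, 22, 0], [0, 30, 20, 0], [0, 20, 12, 0], [0, 0, 0, 0], [0, 0, 0, 0]]
  ],
  "jaw": 60
}}

```text
t: 27.65
tcp_pos: [0.6152, -0.2818, 0.2269]
tool_rot: [0.423, 0.569, -0.423, 0.565]
force: [0.6, 0.1, -0.1]
finger_gap: 0.6
```

Run:
```python
from h import *
s=status.sense();im=snapshot("wrist")[:,:,::-1].copy();np.savez("pics/w12.npz",**s)
x=(.616,-.283);circ(im,"wrist",x,.068,.011,(255,0,0),s);circ(im,"wrist",x,.0,.04,(255,0,0),s)
print(s["tcp_pos"],delta([*x,.2],s),proj("wrist",[[*x,.068],[*x,0]],s));cv2.imwrite("pics/w12.png",cv2.resize(im[80:300,200:440],None,fx=2.5,fy=2.5))
```

```text
[ 0.61524511 -0.28178214  0.22687121] [26.9  0.5  1.5] [[323.16321715 180.4447829 ]
 [323.17296225 165.31695963]]
```

View pics/w12.png

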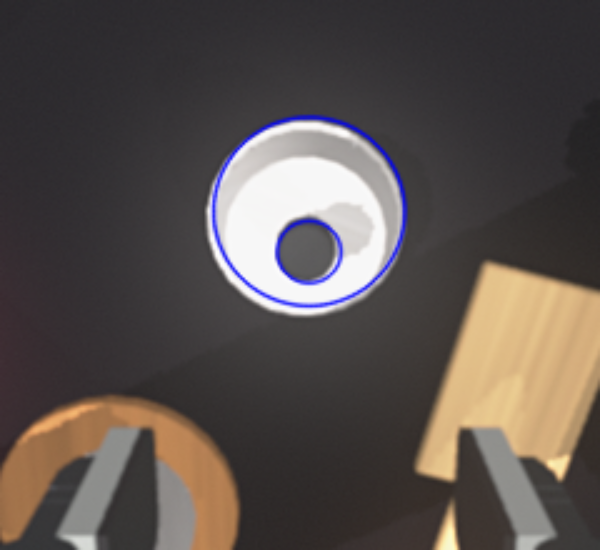

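Knob centred at crop (307,250) and skirt match the prediction within 1 mm.

{"name": "arm_command", "arguments": {
  "series": [
    [[20, 0.5, 1, 0], [30, 0, 0, 0], [35, 0, 0, 0], [35, 0, 0, 0], [30, 0, 0, 0], [18, 0, 0, 0], [10, 0, 0, 0], [0, 0, 0, 0], [0, 0, 0, 0]]
  ]
}}

```text
t: 28.6
tcp_pos: [0.6174, -0.2837, 0.0523]
tool_rot: [0.423, 0.566, -0.423, 0.567]
force: [-0.2, -0.7, 0.3]
finger_gap: 0.602
```

Run:
```python
from h import *
s=status.sense();print(s["tcp_pos"],s["force"],delta([.6158,-.2822,.0445],s),s["tool_rot"])
```

```text
[ 0.61736782 -0.28366264  0.05226554] [-0.24254707 -0.67598452  0.26994455] [ 7.8 -1.1 -1.9] [ 0.42291506  0.56634347 -0.4228872   0.56706644]
```

{"name": "arm_command", "arguments": {
  "series": [
    [[5, -1, -1, 0], [3, 0, 0, 0], [0, 0, 0, 0], [0, 0, 0, 0]]
  ]
}}

```text
t: 29.0
tcp_pos: [0.6162, -0.2828, 0.0435]
tool_rot: [0.423, 0.567, -0.423, 0.567]
force: [-0.4, -0.6, 0.5]
finger_gap: 0.601
```

{"name": "arm_command", "arguments": {
  "series": [
    [[0, 0, 0, 0], [0, 0, 0, 0], [0, 0, 0, 0], [0, 0, 0, 0], [0, 0, 0, 0], [0, 0, 0, 0], [0, 0, 0, 0]]
  ],
  "jaw": 0,
  "force": 30
}}

```text
t: 29.7
tcp_pos: [0.6162, -0.2828, 0.0435]
tool_rot: [0.423, 0.567, -0.423, 0.567]
force: [-0.1, 0.1, 1.7]
finger_gap: 0.245
```

Run:
```python
from h import *
s=status.sense();print(s["tcp_pos"],s["force"],s["finger_gap"],delta([.4625,-.2399,.0445],s))
```

```text
[ 0.61621803 -0.28283256  0.04352036] [-0.13615841  0.0947324   1.68153876] 0.24511645471325824 [  -1.  -135.1  -84.9]
```

{"name": "arm_command", "arguments": {
  "series": [
    [[-10, 0, 0, 0], [-25, 0, 0, 0], [-35, 0, 0, 0], [-40, 0, 0, 0], [-40, 0, 0, 0], [-25, 0, 0, 0], [-5, 0, 0, 0], [0, 0, 0, 0], [0, 0, 0, 0]]
  ]
}}

```text
t: 30.6
tcp_pos: [0.6149, -0.282, 0.2213]
tool_rot: [0.423, 0.568, -0.423, 0.565]
force: [-0.9, 0.3, -1.1]
finger_gap: 0.243
```

{"name": "arm_command", "arguments": {
  "series": [
    [[0, -15, -10, 0], [0, -25, -16, 0], [0, -30, -19, 0], [0, -30, -19, 0], [0, -20, -12, 0], [0, -10, -6, 0], [0, -5, -3, 0], [0, 0, 0, 0], [0, 0, 0, 0]]
  ]
}}

```text
t: 31.5
tcp_pos: [0.4636, -0.2404, 0.2231]
tool_rot: [0.423, 0.566, -0.423, 0.567]
force: [0.6, -0.7, -0.9]
finger_gap: 0.246
```

Run:
```python
from h import *
s=status.sense();im=snapshot("wrist")[:,:,::-1].copy();M=R.from_quat(s["tool_rot"])
circ(im,"wrist",(.4621,-.2399),.115,.034,(0,0,255),s)
for x,r in((.0435,.04),(.0035,.03)):
    P=[s["tcp_pos"]+M.apply([x,r*np.cos(a),r*np.sin(a)]) for a in np.linspace(0,6.283,90)]
    cv2.polylines(im,[np.int32(proj("wrist",P,s)*16)],True,(0,255,0),1,cv2.LINE_AA,4)
print(s["tcp_pos"],s["finger_gap"],s["force"],delta([.4625,-.2399,.2],s));cv2.imwrite("pics/w13.png",cv2.resize(im[100:370,170:470],None,fx=2.1,fy=2.1))
```

```text
[ 0.46355402 -0.24037843  0.22314555] 0.24600700347168597 [ 0.56207416 -0.66177607 -0.8620909 ] [23.1 -0.9 -0.8]
```

View pics/w13.png

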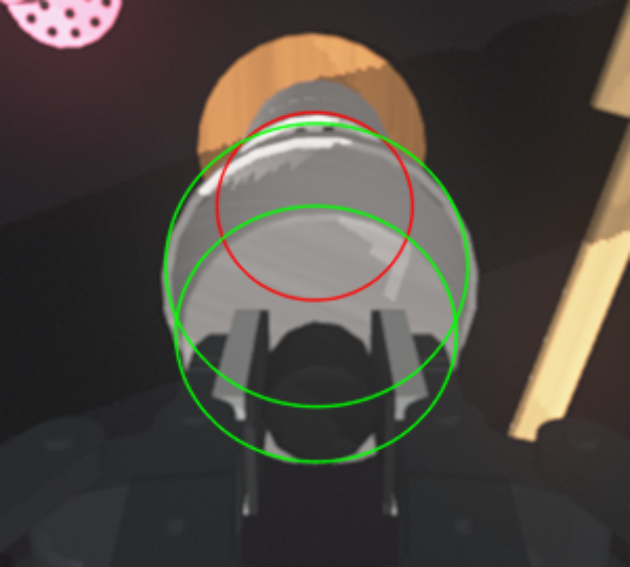

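Lid held level over the stack: dome edge and skirt lie about 1 mm from the predicted outlines. Lowering.

{"name": "arm_command", "arguments": {
  "series": [
    [[10, -0.3, -1, 0], [15, 0, 0, 0], [15, 0, 0, 0], [10, 0, 0, 0], [7, 0, 0, 0], [0, 0, 0, 0], [0, 0, 0, 0], [0, 0, 0, 0]]
  ]
}}

```text
t: 32.35
tcp_pos: [0.4623, -0.2392, 0.1669]
tool_rot: [0.423, 0.566, -0.423, 0.567]
force: [0.2, 1.1, -1.0]
finger_gap: 0.248
```

{"name": "arm_command", "arguments": {
  "series": [
    [[3, 0, 0, 0], [2, 0, 0, 0], [0, 0, 0, 0], [0, 0, 0, 0]]
  ]
}}

```text
t: 32.75
tcp_pos: [0.4618, -0.2388, 0.1613]
tool_rot: [0.423, 0.567, -0.423, 0.567]
force: [0.1, -0.2, -0.3]
finger_gap: 0.249
```

{"name": "arm_command", "arguments": {
  "series": [
    [[2, 0, 0, 0], [1, 0, 0, 0], [0, 0, 0, 0], [0, 0, 0, 0]]
  ]
}}

```text
t: 33.15
tcp_pos: [0.4619, -0.2388, 0.1583]
tool_rot: [0.423, 0.567, -0.423, 0.567]
force: [-0.3, 0.2, -0.7]
finger_gap: 0.245
```

{"name": "arm_command", "arguments": {
  "series": [
    [[0, 0.8, 0.5, 0], [2, 0, 0, 0], [0, 0, 0, 0], [0, 0, 0, 0]]
  ]
}}

```text
t: 33.55
tcp_pos: [0.4627, -0.239, 0.1562]
tool_rot: [0.423, 0.567, -0.423, 0.567]
force: [0.8, -0.2, -0.2]
finger_gap: 0.244
```

{"name": "arm_command", "arguments": {
  "series": [
    [[2, 0, 0, 0], [0, 0, 0, 0], [0, 0, 0, 0]]
  ]
}}

```text
t: 33.85
tcp_pos: [0.4627, -0.2391, 0.1542]
tool_rot: [0.423, 0.567, -0.423, 0.567]
force: [-0.2, 0.0, -1.2]
finger_gap: 0.242
```

{"name": "arm_command", "arguments": {
  "series": [
    [[1.5, 0, 0, 0], [0, 0, 0, 0], [0, 0, 0, 0]]
  ]
}}

```text
t: 34.15
tcp_pos: [0.4628, -0.2391, 0.1528]
tool_rot: [0.423, 0.567, -0.423, 0.567]
force: [-0.4, -0.9, -1.1]
finger_gap: 0.241
```

{"name": "arm_command", "arguments": {
  "series": [
    [[1, 0, 0, 0], [0, 0, 0, 0], [0, 0, 0, 0]]
  ]
}}

```text
t: 34.45
tcp_pos: [0.4628, -0.2391, 0.1518]
tool_rot: [0.423, 0.567, -0.423, 0.567]
force: [-1.0, 0.6, -0.9]
finger_gap: 0.245
```

{"name": "arm_command", "arguments": {
  "series": [
    [[1, 0, 0, 0], [0, 0, 0, 0], [0, 0, 0, 0]]
  ]
}}

```text
t: 34.75
tcp_pos: [0.4628, -0.239, 0.1508]
tool_rot: [0.423, 0.567, -0.423, 0.567]
force: [-0.0, 0.1, -1.2]
finger_gap: 0.247
```

{"name": "arm_command", "arguments": {
  "series": [
    [[0.5, 0, 0, 0], [0, 0, 0, 0], [0, 0, 0, 0]]
  ]
}}

```text
t: 35.05
tcp_pos: [0.4629, -0.2391, 0.1505]
tool_rot: [0.423, 0.567, -0.423, 0.567]
force: [0.4, -0.5, 0.7]
finger_gap: 0.242
```

{"name": "arm_command", "arguments": {
  "series": [
    [[0.5, 0, 0, 0], [0, 0, 0, 0], [0, 0, 0, 0]]
  ]
}}

```text
t: 35.35
tcp_pos: [0.4629, -0.2391, 0.1504]
tool_rot: [0.423, 0.567, -0.423, 0.567]
force: [-0.6, 1.2, 5.4]
finger_gap: 0.249
```

Contact came at exactly the expected seated height (0.1505). Release, retreat and check.

{"name": "arm_command", "arguments": {
  "series": [
    [[0, 0, 0, 0], [0, 0, 0, 0], [0, 0, 0, 0], [0, 0, 0, 0], [0, 0, 0, 0]]
  ],
  "jaw": 60
}}

```text
t: 35.85
tcp_pos: [0.4627, -0.2391, 0.1497]
tool_rot: [0.423, 0.567, -0.423, 0.567]
force: [-0.5, 1.1, -0.5]
finger_gap: 0.6
```

{"name": "arm_command", "arguments": {
  "series": [
    [[-10, 0, 0, 0], [-25, 0, 0, 0], [-35, 0, 0, 0], [-40, 0, 0, 0], [-20, 0, 0, 0], [0, 0, 0, 0], [0, 0, 0, 0]]
  ]
}}

```text
t: 36.55
tcp_pos: [0.4626, -0.2389, 0.2802]
tool_rot: [0.423, 0.566, -0.423, 0.567]
force: [-0.2, 0.1, -1.0]
finger_gap: 0.604
```

Run:
```python
from h import *
s=status.sense();im=snapshot("wrist")[:,:,::-1].copy()
c=(.4621,-.2399)
circ(im,"wrist",c,.107,.04,(0,0,255),s);circ(im,"wrist",c,.147,.03,(0,255,0),s);circ(im,"wrist",c,.175,.011,(255,0,0),s)
sc=snapshot("scene")[:,:,::-1].copy()
a=cv2.resize(im[80:380,170:470],(400,400));b=cv2.resize(sc[130:240,220:330],(400,400),interpolation=cv2.INTER_CUBIC)
print(s["t"],s["tcp_pos"],s["force"]);cv2.imwrite("pics/fin.png",np.hstack([a,b]))
```

```text
36.55 [ 0.46259129 -0.23887526  0.28021498] [-0.16066983  0.14392745 -0.9771314 ]
```

The picture limit is used up, so I'll check numerically instead, using the knob and lid outline in the wrist image.

Run:
```python
from h import *
s=status.sense();im=snapshot("wrist")[:,:,::-1];g=cv2.cvtColor(im,cv2.COLOR_BGR2GRAY)
c=(.4621,-.2399);k=proj("wrist",[[*c,.175],[*c,.107],[*c,.147]],s);print("pred knob,skirt,dome",k.round(1))
print("pred knob r px",abs(proj("wrist",[c[0]+.285*.011,c[1]-.959*.011,.175],s)[0]-k[0]))
print("row",[int(v) for v in g[int(k[0,1]),int(k[0,0])-70:int(k[0,0])+70:3]])
print("col",[int(v) for v in g[int(k[0,1])-110:int(k[0,1])+60:3,int(k[0,0])]])
P=[[*c,z] for z in(.107,.117)]
for r,z in((.04,.107),(.04,.117),(.03,.147),(.011,.175)):
    q=proj("wrist",[[c[0]+r*np.cos(a),c[1]+r*np.sin(a),z] for a in np.linspace(0,6.28,90)],s);print(r,z,q.min(0).round(1),q.max(0).round(1))
m=((g<75)*255).astype(np.uint8);n,l,st,ce=cv2.connectedComponentsWithStats(m)
for i in range(1,n):
    if 200<st[i,4]<20000:print("dark",st[i],ce[i].round(1))
m=((g>=85)*255).astype(np.uint8);n,l,st,ce=cv2.connectedComponentsWithStats(m)
for i in range(1,n):
    if st[i,4]>1500:print("bright",st[i],ce[i].round(1))
```

```text
pred knob,skirt,dome [[323.1 199.5]
 [323.  178.2]
 [323.  189.6]]
pred knob r px [1.53249092e+01 9.99186120e-03]
row [29, 30, 32, 30, 31, 33, 29, 33, 32, 31, 108, 98, 124, 125, 126, 126, 126, 128, 129, 49, 41, 41, 40, 41, 42, 40, 42, 40, 51, 147, 144, 147, 147, 146, 143, 149, 123, 126, 31, 36, 36, 34, 34, 32, 34, 33, 33]
col [34, 36, 34, 36, 37, 37, 38, 35, 148, 151, 142, 142, 143, 145, 100, 103, 205, 115, 118, 121, 117, 137, 211, 212, 175, 126, 129, 141, 130, 132, 126, 38, 41, 47, 44, 43, 42, 40, 40, 38, 39, 60, 129, 124, 125, 118, 30, 32, 32, 32, 32, 32, 35, 35, 34, 32, 33]
0.04 0.107 [278.6 133.2] [367.5 220.1]
0.04 0.117 [277.2 134.5] [368.8 223.8]
0.03 0.147 [285.2 151.8] [360.9 225. ]
0.011 0.175 [307.8 184.6] [338.4 214. ]
dark [310 181  28  32 728] [323.5 196.7]
bright [ 412   52  115  224 7897] [469.3 136.1]
bright [ 193   66   51   52 1913] [218.   91.7]
bright [  487   111   153   282 23808] [589.7 260.3]
bright [   5  112   76   49 2114] [ 49.2 137.1]
bright [ 274  112   96  114 7886] [322.1 165.1]
```

```bash
python3 -c "
from station import ticket,status
print(ticket.sign_off(),status.sense()['t'])"
```

```text
the job is handed in; nothing more can be done
the job is handed in; nothing more can be done
```

I built the filter on the trivet in the order asked: lower pot, upper pot, plunger, then lid. I handed the job in at about 37 s of the 122 s allowed.

- **Lower pot:** the wrist camera showed it within about 1 mm of the trivet's centre after release.
- **Upper pot:** it met the lower pot within about 1 mm of the expected seated height. Its rim was within about 1 mm of centre after release.
- **Plunger:** contact was at the expected height to 0.1 mm. The grip was seen centred and upright in the pot after release.
- **Lid:** contact was at the computed seated height, 0.1505 m at the tool. The viewer refused my last picture because the 16-picture limit was used up, so I checked the lid by image code instead. The knob was in line sideways with its lower edge within 1 px of prediction. Its dark blob centred 2.8 px above the predicted knob centre, which I put down to the knob's side and neck. The lid outline was within 1–3 px.

The top camera disagreed with the wrist camera by about 2–3 mm, so I used the wrist camera. I never gripped or approached the davara, tumbler, spatula, tawa or the coloured look-alikes. I did not do a last whole-scene check on them.

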